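# Gather loose nuts in the lip corner of a tray held over a plating dish

### The arm

A 6-joint arm with a two-finger parallel gripper is mounted at the origin on the work surface. World frame = base frame: x ahead of the robot, y to its left, z up, the work surface at z = 0. Lengths are in mm, angles in rad, forces in N, time in s.
With the tool pointing down it reaches from about 250 to 775 mm from the base axis. Payload 4 kg.
Tool frame: the origin (TCP) lies midway between the tips of the shut fingers; the grasp point (between the pads) lies 19 mm behind it; z points along the fingers, y is the line along which they close (so a half turn about z gives the same grasp; the last joint's range is limited). The gripper opens to 94 mm and grips with 3 to 60 N. Pads are 16 mm wide; open, the fingers measure 119 mm over their backs; the gripper's body (75 mm by 177 mm) begins 78 mm behind the grasp point.
Start: joints at [-1.308, 0.087, 1.371, -0, 1.684, -0.103], TCP at [196.732, -513.631, 205.506] pointing down, gripper open.
Joint ranges: [-3.1, 3.1], [-0.76, 2.03], [0.27, 2.55], [-1.08, 4.22], [0.17, 2.65], [-2.57, 2.57]. Speed limits (rad/s): [2.79, 2.79, 3.14, 3.14, 3.14, 3.14].

### API

Orientations are given as a rotation vector (axis times angle).
In Python, from cell import state, eyes, workorder gives the robot as it stands.
- The arm moves only by the tool servo_tool, never from a script. Its argument "series" is a list of rows, each an object of numbers: "dx", "dy", "dz": the shift along the tool's x, y, z in units of 30 mm (1.0 is 30 mm); "wx", "wy", "wz": the turn, a rotation vector about the tool's x, y, z in units of 8 degrees (1.0 is 8 degrees); "fingers": the opening, from -1 (shut) to 1 (fully open). A call has 1 to 12 rows; each row shifts and turns the commanded pose from where the row before left it, along the tool's axes as they then stand; what a row does not reach is not made up. A row lasts 1/10 s, in which the tool goes at most 50 mm and 8.59 degrees, less where a joint would pass 70% of its speed; a pose out of reach is approached as far as the arm can. A call with a number of a shift or a turn outside -1 to 1 is refused whole. A call with a gripper value outside its range is refused whole. The fingers move at their own pace and stop on an object; the grip force is fixed at half the most. Time passes only in rows, so rows that do not move let the fingers close. It gives the time, the measured TCP pose, the force, the opening and the grip force at its end, in the units of the state.
- state(): the state, without advancing time (a new reading comes with each control period).
- eyes.get_image(name): name is "side" or "top" or "wrist"; returns a dict with "frame" (480x640x3 uint8, red, green, blue), "intrinsics" (3x3 intrinsics, pixels), "R" (3x3) and "t" (3): a world point X has camera coordinates R X + t; the wrist camera has in their place "hand_eye" (4x4, takes a point from camera to tool coordinates, whose origin is the TCP and whose axes are the flange's). Camera axes: x right, y down, z forward; pixel columns grow to the right and rows downward; lengths in mm; the calibration is good to about 2 mm. A picture is of the moment at which its call begins: read the wrist's pose just before it. There is no depth.
- workorder.close_job(): hands the job in; it is judged then, once.
The state is a dict: "clock": time; "q": joint angles; "qvel": joint speeds; "tau": joint torques, N m; "tcp_pos": TCP position; "tcp_rot": TCP orientation; "force": force on the tool from outside, world axes, zero at the start; "moment": the same for the moment, N m; "opening": finger opening in mm; "gripper_force": force on a finger pad.
Only numpy, scipy, OpenCV 4.12 (cv2) and the standard library are available. Lean on these libraries where they do the work, as an engineer would, in place of code of your own. Each camera call takes 0.05 s, during which the arm holds its last target. There are 200 camera calls.

### The job

The five loose steel nuts in the blue tray are to go one by one into the glass plating dish. Pick up the tray and, without spilling a nut, hold it tipped over the dish so that all five nuts have slid together into the corner with the pouring lip, and the tip of that lip is over the middle part of the dish as seen from above and no more than a hand's breadth above its rim. Finish while still holding it there: motionless, in the air, not touching the dish, with the dish and the other things on the bench left where they stand.

Things in the scene. Friction and masses are not known exactly. Their poses are not given: they have to be found in the camera images.
- tray: Blue plastic carrying tray, 0.3 kg, outside 200 (its x) by 140 (its y) mm, walls 45 mm high, floor and walls 4 mm thick, a 5 mm rim standing out at the top. Its +x, +y corner is cut off at 45 degrees (30 mm off each side) and bears the pouring lip; the other corners are square. A fixed handle spans its middle. Origin: centre of the underside, z up. Starts flat on the bench at any yaw.
- tray_handle (a point): Middle of the handle bar, 94 mm above the tray's origin along its z; axes as the tray's. The bar lies along the tray's y: 16 mm wide (tray x), 16 mm high, 152 mm long, top at 102 mm, on an upright 24 mm wide outside each long wall; 140 mm of it is free between them.
- tray_lip (a point): Tip of the flared pouring lip on the cut corner, at x 94.2, y 64.2, z 45 mm in the tray's frame. It points along the tray's (+x, +y) diagonal, 45 degrees from either axis. With the tray tipped that way by 15 to 54 degrees, the tray's lowest point is at most 41 mm below this point.
- tray_corner (a point): Middle of the foot of the cut corner's wall, on the inside floor: at x 82.2, y 52.2, z 4 mm in the tray's frame. That wall is 34 mm high. The nuts are to gather here.
- dish: Round glass dish, empty, 0.45 kg, loose on the bench: 150 mm across and 50 mm high at the rim, 136 mm across at the foot, wall 3 mm. Two copper plates, 36 mm wide, stand in it at its +y and -y sides, held to the rim by black clips that reach 86 mm above the bench, its highest part. Origin: centre of the underside (the middle of the opening seen from above), z up.
- reagent: Bystander: amber reagent bottle, 66 mm diameter, 120 mm high, upright. Origin at the centre of its underside.
- meter: Bystander: hand multimeter lying on its back, 150 (x) by 80 (y) by 48 mm. Origin at the centre of its underside.
- mouse: Bystander: black computer mouse, 110 (x) by 62 (y) by 34 mm. Origin at the centre of its underside.
- forceps: Bystander: steel forceps lying flat, 128 mm long along its x, 18 mm wide, 10 mm high. Origin at the middle of its length, on the bench.
- nut1: One of five like M12 steel hexagon nuts, 19 mm across the flats, 10 mm high, 17 g, lying loose on the tray floor. Origin: centre of its underside. Alone on the tray's slippery floor it begins to slide at a tilt of 9 to 14 degrees; along a wall or in a crowd it needs up to about 28 degrees.
- nut2: Another of the five like nuts (see nut1).
- nut3: Another of the five like nuts (see nut1).
- nut4: Another of the five like nuts (see nut1).
- nut5: Another of the five like nuts (see nut1).
Things that resemble listed ones, but are neither listed nor needed, are in the scene too. Of the things that look like the dish, the middle-sized one is meant.

How it is judged (in metres and radians):
At the end, for the whole second after the job is handed in: Held still by the gripper, tipped 15 to 54 degrees; every nut within 80 mm of the lip corner's foot and at rest; lip tip within 45 mm of the dish's centre seen from above, 75 to 170 mm above the bench; no contact with the dish; dish and bystanders within 15 mm of their places (angle between tray's own z axis and vertical between 0.25 and 0.95 rad and distance between each of nut1, nut2, nut3, nut4, nut5 and tray_corner below 0.08 m and horizontal distance between tray_lip and dish below 0.045 m and height (world z) of tray_lip between 0.075 and 0.17 m and contact force between tray and dish below 0.05 N and contact force between tray and the fingers above 1 N and linear speed of tray below 0.02 m/s and angular speed of tray below 0.1 rad/s and linear speed of each of nut1, nut2, nut3, nut4, nut5 below 0.03 m/s and distance of each of reagent, meter, mouse, forceps, dish from where it was at the start of the episode below 0.015 m); the arm keeps its last pose, push and grip.
It fails at once if a nut is spilled out of the tray (distance between any of nut1, nut2, nut3, nut4, nut5 and tray above 0.15 m).
It fails at once if the dish or a bystander is pushed more than 15 mm (distance of any of reagent, meter, mouse, forceps, dish from where it was at the start of the episode above 0.015 m).
It also fails if it takes over 51 s, if anything falls off the work surface, if the arm or the gripper's body presses on something with over 40 N, if the wrist force passes 120 N, or if a joint passes its speed limit or range.

## Working session

There is one attempt and no reset: what is moved stays moved. The work goes in short steps, Python scripts to look and compute and a tool call to move; the robot and the scene stay as the last step left them, time stands still between calls to the robot, and variables do not carry over. Pictures are saved under pics/ and viewed, at most 10 in all, crops included, and the job is handed in when it is done.

Besides the shell and the picture viewer there is one more tool, called after ">>>" as a command line: name --argument value ..., lists and objects as JSON in quotes. servo_tool: Moves the arm, as the interface text tells. Shifts and turns lie within -1 to 1; 1 stands for 30 mm of shift or 8 degrees of turn. Its arguments: {"type":"object","properties":{"series":{"type":"array","items":{"type":"object","properties":{"dx":{"type":"number"},"dy":{"type":"number"},"dz":{"type":"number"},"wx":{"type":"number"},"wy":{"type":"number"},"wz":{"type":"number"},"fingers":{"type":"number"}}}}},"required":["series"]}

```bash
mkdir -p pics; cat > h.py <<'E'
import numpy as np,cv2
from scipy.spatial.transform import Rotation as Ro
from cell import state,eyes,workorder
def snap(n,f):
    im=eyes.get_image(n); cv2.imwrite(f'pics/{f}.png',im['frame'][:,:,::-1]); np.savez(f'pics/{f}.npz',**{k:v for k,v in im.items() if k!='frame'}); return im
def ray(f,u,v,z):
    c=np.load(f'pics/{f}.npz'); d=c['R'].T@np.linalg.inv(c['intrinsics'])@np.array([u,v,1.]); o=-c['R'].T@c['t']
    return o+d*(z-o[2])/d[2]
def proj(f,X):
    c=np.load(f'pics/{f}.npz'); p=c['intrinsics']@(c['R']@np.array(X,float)+c['t']); return p[:2]/p[2]
E
python3 - <<'E'
from h import *
for n in('top','side'):
    im=snap(n,n+'0'); c=-im['R'].T@im['t']; print(n,c,im['intrinsics'][0])
s=state();print(s['clock'],s['tcp_rot'],s['opening'])
E
```

```text
top [ 278.44124846   -6.99446305 1522.19650934] [612.28081339   0.         308.88414586]
side [-215.93472077 -922.52952394  825.38167889] [522.20981302   0.         326.32073686]
0.1 [-3.08726121e+00 -5.71058381e-01  2.56130351e-04] 93.69463619031418
```

View pics/top0.png

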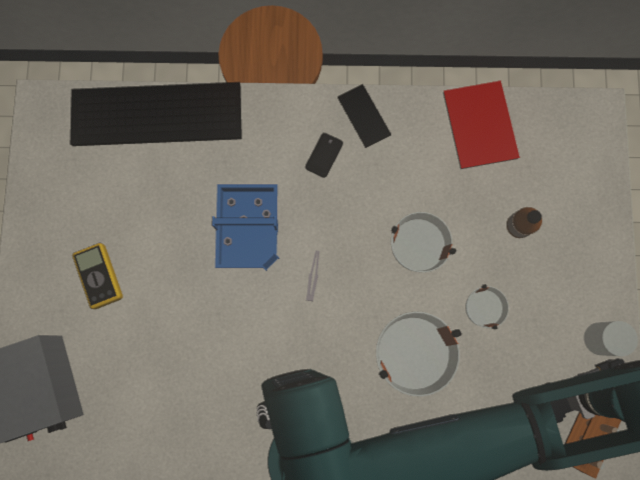

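View pics/side0.png

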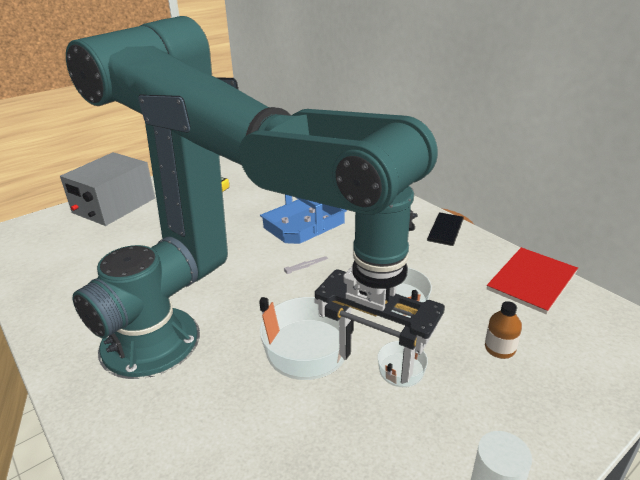

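The dish candidates in the top view are at (422,243), (418,353) and (486,307). The one at (422,243) is middle-sized, so it is the one meant. Next I'll measure it and confirm it in a crop. The tray is at (247,226) with its lip at (273,263).

```bash
python3 - <<'E'
from h import *
im=cv2.imread('pics/top0.png')
cv2.imwrite('pics/crop0.png',cv2.resize(im[170:320,200:400+60],None,fx=3,fy=3,interpolation=cv2.INTER_CUBIC))
# tray: blue mask
b=im.astype(int); m=((b[:,:,0]-b[:,:,2]>50)).astype(np.uint8)
cs=max(cv2.findContours(m,0,2)[0],key=cv2.contourArea); print(cv2.minAreaRect(cs), cs.reshape(-1,2).min(0),cs.reshape(-1,2).max(0))
for f,z in (('dishmid',50),):
  for uv in((422,243),(418,353),(486,307)): print(uv,ray('top0',*uv,z))
# size of the three dishes along the row: bright interior
g=im.min(2)
for v in(243,353,307): print(v,g[v,375:520:1].tolist() if v==243 else '')
E
```

```text
((246.0, 246.0), (40.0, 60.0), 90.0) [216 226] [276 266]
(422, 243) [ 520.08974832 -263.06570737   50.        ]
(418, 353) [ 256.49718832 -251.13407179   50.        ]
(486, 307) [ 367.94092046 -414.18951875   50.        ]
243 [130, 129, 128, 128, 130, 130, 129, 129, 129, 129, 130, 129, 128, 126, 125, 125, 139, 144, 133, 134, 139, 139, 139, 140, 139, 139, 139, 138, 137, 139, 141, 140, 140, 139, 138, 139, 138, 138, 139, 138, 138, 138, 139, 139, 140, 139, 140, 141, 140, 141, 139, 138, 138, 137, 139, 139, 138, 138, 139, 139, 140, 140, 141, 140, 140, 140, 142, 143, 141, 120, 99, 95, 97, 96, 94, 94, 109, 125, 131, 132, 132, 130, 130, 132, 132, 133, 135, 133, 132, 131, 134, 133, 132, 132, 132, 131, 131, 131, 129, 129, 130, 133, 133, 130, 131, 131, 131, 128, 128, 129, 132, 133, 131, 130, 129, 130, 130, 128, 127, 126, 128, 128, 128, 128, 129, 131, 132, 131, 128, 126, 129, 131, 131, 130, 129, 129, 130, 130, 130, 130, 131, 133, 131, 129, 127]
353 
307
```

View pics/crop0.png

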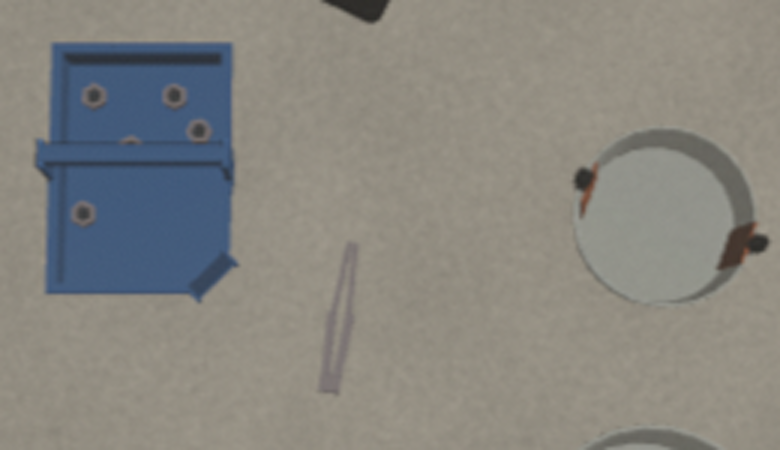

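Viewed at 3x, the dish at (421.6,242) has a rim about 60 px across, which is about 145–150 mm. That makes it the middle-sized one. Its clips are at (395,230) and (453,251). The tray's handle centre is at (244.8,220.7), and its lip is at lower right, (273,264). All five nuts are inside, and the yaw is about 179°.

```bash
cat >> h.py <<'E'
def plan(p,R,n,s=None,chk=True):
    "constant tool-frame row, repeated n times, that takes the tool to p,R"
    s=s or state(); p0=np.array(s['tcp_pos']); R0=Ro.from_rotvec(s['tcp_rot'])
    w=(R0.inv()*R).as_rotvec()/n
    S=sum((R0*Ro.from_rotvec(k*w)).as_matrix() for k in range(n))
    d=np.linalg.solve(S,np.array(p)-p0)
    print(n,'d',np.round(d/30,3),'w',np.round(np.degrees(w)/8,3))
def down(a): # tool pointing down with tool y at world angle a (deg)
    a=np.radians(a); y=np.array([np.cos(a),np.sin(a),0]); z=np.array([0,0,-1.]); return Ro.from_matrix(np.c_[np.cross(y,z),y,z])
E
python3 - <<'E'
from h import *
h=ray('top0',244.8,220.7,102); print('handle',h)
for u,v in((36,150),(233,152)): print(ray('top0',200+u/3-.33,170+v/3-.33,102))
print('lip',ray('top0',200+220/3,170+282/3,45),'dish',ray('top0',421.3,241.8,50))
print('clips',ray('top0',395,230,80),ray('top0',452.5,250.8,80),'reag',ray('top0',524,222,60))
p=h.copy();p[2]=240
for n in(26,28,30):plan(p,down(-1),n)
E
```

```text
handle [557.44852708 163.86652672 102.        ]
[558.54218314 242.46723674 102.        ]
[559.68646901  86.88842899 102.        ]
lip [462.64912227  97.39338537  45.        ] dish [ 523.01589192 -261.39466378   50.        ]
clips [ 545.49148329 -193.72105586   80.        ] [ 497.69741308 -329.98576716   80.        ] reag [ 574.48036054 -508.57856678   60.        ]
26 d [ 1.033 -0.15  -0.045] w [-0.    -0.    -0.327]
28 d [ 0.959 -0.138 -0.042] w [-0.    -0.    -0.304]
30 d [ 0.896 -0.127 -0.039] w [-0.    -0.    -0.284]
```

>>> servo_tool --series '[{"dx":0.9,"dy":-0.13,"dz":-0.04,"wz":-0.284,"fingers":1},{"dx":0.9,"dy":-0.13,"dz":-0.04,"wz":-0.284,"fingers":1},{"dx":0.9,"dy":-0.13,"dz":-0.04,"wz":-0.284,"fingers":1},{"dx":0.9,"dy":-0.13,"dz":-0.04,"wz":-0.284,"fingers":1},{"dx":0.9,"dy":-0.13,"dz":-0.04,"wz":-0.284,"fingers":1},{"dx":0.9,"dy":-0.13,"dz":-0.04,"wz":-0.284,"fingers":1},{"dx":0.9,"dy":-0.13,"dz":-0.04,"wz":-0.284,"fingers":1},{"dx":0.9,"dy":-0.13,"dz":-0.04,"wz":-0.284,"fingers":1},{"dx":0.9,"dy":-0.13,"dz":-0.04,"wz":-0.284,"fingers":1},{"dx":0.9,"dy":-0.13,"dz":-0.04,"wz":-0.284,"fingers":1},{"dx":0.9,"dy":-0.13,"dz":-0.04,"wz":-0.284,"fingers":1},{"dx":0.9,"dy":-0.13,"dz":-0.04,"wz":-0.284,"fingers":1}]'

```text
validation failed for argument at $.se...
```

>>> servo_tool --series '[{"dx":0.9,"dy":-0.13,"dz":-0.04,"wz":-0.284,"fingers":1},{"dx":0.9,"dy":-0.13,"dz":-0.04,"wz":-0.284,"fingers":1},{"dx":0.9,"dy":-0.13,"dz":-0.04,"wz":-0.284,"fingers":1},{"dx":0.9,"dy":-0.13,"dz":-0.04,"wz":-0.284,"fingers":1},{"dx":0.9,"dy":-0.13,"dz":-0.04,"wz":-0.284,"fingers":1},{"dx":0.9,"dy":-0.13,"dz":-0.04,"wz":-0.284,"fingers":1},{"dx":0.9,"dy":-0.13,"dz":-0.04,"wz":-0.284,"fingers":1},{"dx":0.9,"dy":-0.13,"dz":-0.04,"wz":-0.284,"fingers":1},{"dx":0.9,"dy":-0.13,"dz":-0.04,"wz":-0.284,"fingers":1},{"dx":0.9,"dy":-0.13,"dz":-0.04,"wz":-0.284,"fingers":1},{"dx":0.9,"dy":-0.13,"dz":-0.04,"wz":-0.284,"fingers":1},{"dx":0.9,"dy":-0.13,"dz":-0.04,"wz":-0.284,"fingers":1}]'

```text
validation failed for argument at $.se...
```

>>> servo_tool --series '[{"dx":0.9,"dy":-0.13,"dz":-0.04,"wz":-0.284,"fingers":1},{"dx":0.9,"dy":-0.13,"dz":-0.04,"wz":-0.284,"fingers":1},{"dx":0.9,"dy":-0.13,"dz":-0.04,"wz":-0.284,"fingers":1},{"dx":0.9,"dy":-0.13,"dz":-0.04,"wz":-0.284,"fingers":1},{"dx":0.9,"dy":-0.13,"dz":-0.04,"wz":-0.284,"fingers":1},{"dx":0.9,"dy":-0.13,"dz":-0.04,"wz":-0.284,"fingers":1},{"fingers":1},{"fingers":1},{"fingers":1}]'

```text
validation failed for argument at $.se...
```

```bash
python3 - <<'E'
from h import *
s=state(); im=snap('wrist','w0'); print(s['clock'],s['tcp_pos'],s['tcp_rot'],s['q'])
np.savez('pics/w0s.npz',p=s['tcp_pos'],r=s['tcp_rot']); print(im['hand_eye'])
E
```

```text
0.1 [ 196.6070122  -513.12917636  204.45419582] [-3.08726121e+00 -5.71058381e-01  2.56130351e-04] [-1.30807772e+00  8.78615739e-02  1.37205921e+00 -6.36506039e-06
  1.68363923e+00 -1.03092430e-01]
[[-1.06361051e-03 -9.68357765e-01 -2.49563834e-01  7.17606355e+01]
 [ 9.99999422e-01 -1.06875549e-03 -1.14889321e-04  5.79128790e-01]
 [-1.55468752e-04 -2.49563812e-01  9.68358342e-01 -1.79661088e+02]
 [ 0.00000000e+00  0.00000000e+00  0.00000000e+00  1.00000000e+00]]
```

View pics/w0.png

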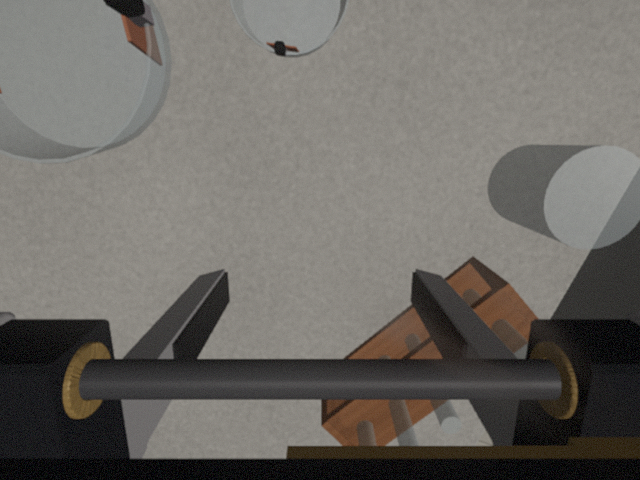

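The calls were refused and the arm is still at the start: the picture shows the start view, with a wooden block and the dishes. I'll test a single row with all seven fields.

>>> servo_tool --series '[{"dx":0.9,"dy":-0.13,"dz":-0.04,"wx":0,"wy":0,"wz":-0.28,"fingers":1}]'

```text
clock: 0.25
tcp_pos: [218.7, -501.0, 205.6]
tcp_rot: [-3.077, -0.627, 0.002]
force: [0.2, 0.3, 0.3]
opening: 94.0
gripper_force: 0.0
```

>>> servo_tool --series '[{"dx":0.9,"dy":-0.13,"dz":-0.04,"wx":0,"wy":0,"wz":-0.28,"fingers":1},{"dx":0.9,"dy":-0.13,"dz":-0.04,"wx":0,"wy":0,"wz":-0.28,"fingers":1},{"dx":0.9,"dy":-0.13,"dz":-0.04,"wx":0,"wy":0,"wz":-0.28,"fingers":1},{"dx":0.9,"dy":-0.13,"dz":-0.04,"wx":0,"wy":0,"wz":-0.28,"fingers":1},{"dx":0.9,"dy":-0.13,"dz":-0.04,"wx":0,"wy":0,"wz":-0.28,"fingers":1},{"dx":0.9,"dy":-0.13,"dz":-0.04,"wx":0,"wy":0,"wz":-0.28,"fingers":1},{"dx":0.9,"dy":-0.13,"dz":-0.04,"wx":0,"wy":0,"wz":-0.28,"fingers":1},{"dx":0.9,"dy":-0.13,"dz":-0.04,"wx":0,"wy":0,"wz":-0.28,"fingers":1},{"dx":0.9,"dy":-0.13,"dz":-0.04,"wx":0,"wy":0,"wz":-0.28,"fingers":1},{"dx":0.9,"dy":-0.13,"dz":-0.04,"wx":0,"wy":0,"wz":-0.28,"fingers":1}]'

```text
clock: 1.25
tcp_pos: [424.1, -319.7, 218.2]
tcp_rot: [-2.895, -1.219, 0.001]
force: [-0.3, -0.1, -0.1]
opening: 94.1
gripper_force: 0.0
```

>>> servo_tool --series '[{"dx":0.9,"dy":-0.13,"dz":-0.04,"wx":0,"wy":0,"wz":-0.28,"fingers":1},{"dx":0.9,"dy":-0.13,"dz":-0.04,"wx":0,"wy":0,"wz":-0.28,"fingers":1},{"dx":0.9,"dy":-0.13,"dz":-0.04,"wx":0,"wy":0,"wz":-0.28,"fingers":1},{"dx":0.9,"dy":-0.13,"dz":-0.04,"wx":0,"wy":0,"wz":-0.28,"fingers":1},{"dx":0.9,"dy":-0.13,"dz":-0.04,"wx":0,"wy":0,"wz":-0.28,"fingers":1},{"dx":0.9,"dy":-0.13,"dz":-0.04,"wx":0,"wy":0,"wz":-0.28,"fingers":1},{"dx":0.9,"dy":-0.13,"dz":-0.04,"wx":0,"wy":0,"wz":-0.28,"fingers":1},{"dx":0.9,"dy":-0.13,"dz":-0.04,"wx":0,"wy":0,"wz":-0.28,"fingers":1},{"dx":0.9,"dy":-0.13,"dz":-0.04,"wx":0,"wy":0,"wz":-0.28,"fingers":1},{"dx":0.9,"dy":-0.13,"dz":-0.04,"wx":0,"wy":0,"wz":-0.28,"fingers":1}]'

```text
clock: 2.25
tcp_pos: [543.0, -76.2, 230.2]
tcp_rot: [-2.603, -1.758, 0.001]
force: [-0.2, -0.2, -0.1]
opening: 94.0
gripper_force: 0.0
```

>>> servo_tool --series '[{"dx":0.9,"dy":-0.13,"dz":-0.04,"wx":0,"wy":0,"wz":-0.3,"fingers":1},{"dx":0.9,"dy":-0.13,"dz":-0.04,"wx":0,"wy":0,"wz":-0.3,"fingers":1},{"dx":0.9,"dy":-0.13,"dz":-0.04,"wx":0,"wy":0,"wz":-0.3,"fingers":1},{"dx":0.9,"dy":-0.13,"dz":-0.04,"wx":0,"wy":0,"wz":-0.3,"fingers":1},{"dx":0.9,"dy":-0.13,"dz":-0.04,"wx":0,"wy":0,"wz":-0.3,"fingers":1},{"dx":0.9,"dy":-0.13,"dz":-0.04,"wx":0,"wy":0,"wz":-0.3,"fingers":1},{"dx":0.9,"dy":-0.13,"dz":-0.04,"wx":0,"wy":0,"wz":-0.3,"fingers":1},{"dx":0.9,"dy":-0.13,"dz":-0.04,"wx":0,"wy":0,"wz":-0.3,"fingers":1},{"dx":0.9,"dy":-0.13,"dz":-0.04,"wx":0,"wy":0,"wz":-0.3,"fingers":1},{"dx":0,"dy":0,"dz":0,"wx":0,"wy":0,"wz":0,"fingers":1},{"dx":0,"dy":0,"dz":0,"wx":0,"wy":0,"wz":0,"fingers":1}]'

```text
clock: 3.35
tcp_pos: [560.5, 166.2, 241.0]
tcp_rot: [2.228, 2.214, -0.002]
force: [0.1, -1.1, -0.6]
opening: 93.9
gripper_force: 0.0
```

```bash
python3 - <<'E'
from h import *
s=state(); im=snap('wrist','w1'); print(s['clock'],s['tcp_pos'],s['tcp_rot'],s['q'])
np.savez('pics/w1s.npz',p=s['tcp_pos'],r=s['tcp_rot'])
E
```

```text
3.35 [560.46807803 166.20053613 241.00341649] [ 2.22848200e+00  2.21404425e+00 -1.84744527e-03] [ 1.91818930e-01  1.61826553e-01  1.21818389e+00 -8.65866430e-04
  1.76242843e+00  1.98154149e-01]
```

View pics/w1.png

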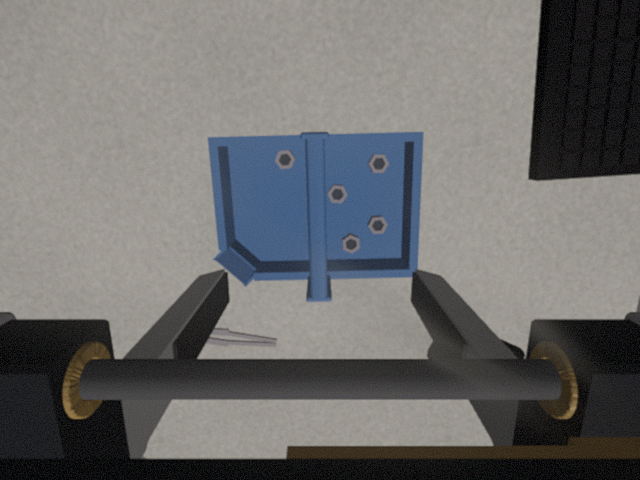

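The wrist view shows the handle bar running from (316,137) to about (318,278), the five nuts, and the lip at (235,263). I'll localise the bar from these pixels.

```bash
cat >> h.py <<'E'
def wray(f,u,v,z):
    c=np.load(f'pics/{f}.npz'); s=np.load(f'pics/{f}s.npz'); H=c['hand_eye']; R=Ro.from_rotvec(s['r']).as_matrix()
    d=R@H[:3,:3]@np.linalg.inv(c['intrinsics'])@[u,v,1.]; o=s['p']+R@H[:3,3]
    return o+d*(z-o[2])/d[2]
E
python3 - <<'E'
from h import *
for uv in((315.5,134),(318.5,276),(318.5,298)): print(wray('w1',*uv,102))
print(wray('w1',235,265,45))
y=np.degrees(np.arctan2(*Ro.from_rotvec(state()['tcp_rot']).as_matrix()[1::-1,1]));print(y)
plan([559.5,164.5,75],down(-1),9)
E
```

```text
[557.18217287 243.43879383 102.        ]
[558.61736385 119.07213857 102.        ]
[558.43712874  97.51266499 102.        ]
[469.56554375 110.87240821  45.        ]
-0.43900182641033025
9 d [-0.004 -0.004  0.615] w [-0.     0.001  0.008]
```

>>> servo_tool --series '[{"dx":0,"dy":-0.01,"dz":0.7,"wx":0,"wy":0,"wz":0,"fingers":1},{"dx":0,"dy":-0.01,"dz":0.7,"wx":0,"wy":0,"wz":0,"fingers":1},{"dx":0,"dy":-0.01,"dz":0.7,"wx":0,"wy":0,"wz":0,"fingers":1},{"dx":0,"dy":-0.01,"dz":0.7,"wx":0,"wy":0,"wz":0,"fingers":1},{"dx":0,"dy":-0.01,"dz":0.7,"wx":0,"wy":0,"wz":0,"fingers":1},{"dx":0,"dy":-0.01,"dz":0.7,"wx":0,"wy":0,"wz":0.07,"fingers":1},{"dx":0,"dy":-0.01,"dz":0.7,"wx":0,"wy":0,"wz":0,"fingers":1},{"dx":0,"dy":0,"dz":0.63,"wx":0,"wy":0,"wz":0,"fingers":1},{"dx":0,"dy":0,"dz":0,"wx":0,"wy":0,"wz":0,"fingers":1},{"dx":0,"dy":0,"dz":0,"wx":0,"wy":0,"wz":0,"fingers":1}]'

```text
clock: 4.4
tcp_pos: [558.7, 165.1, 75.6]
tcp_rot: [-2.242, -2.201, 0.001]
force: [-0.2, -0.5, -0.1]
opening: 94.0
gripper_force: 0.0
```

>>> servo_tool --series '[{"dx":0,"dy":0,"dz":0,"wx":0,"wy":0,"wz":0,"fingers":-1},{"dx":0,"dy":0,"dz":0,"wx":0,"wy":0,"wz":0,"fingers":-1},{"dx":0,"dy":0,"dz":0,"wx":0,"wy":0,"wz":0,"fingers":-1},{"dx":0,"dy":0,"dz":0,"wx":0,"wy":0,"wz":0,"fingers":-1},{"dx":0,"dy":0,"dz":0,"wx":0,"wy":0,"wz":0,"fingers":-1},{"dx":0,"dy":0,"dz":0,"wx":0,"wy":0,"wz":0,"fingers":-1},{"dx":0,"dy":0,"dz":0,"wx":0,"wy":0,"wz":0,"fingers":-1},{"dx":0,"dy":0,"dz":0,"wx":0,"wy":0,"wz":0,"fingers":-1},{"dx":0,"dy":0,"dz":0,"wx":0,"wy":0,"wz":0,"fingers":-1},{"dx":0,"dy":0,"dz":0,"wx":0,"wy":0,"wz":0,"fingers":-1},{"dx":0,"dy":0,"dz":0,"wx":0,"wy":0,"wz":0,"fingers":-1},{"dx":0,"dy":0,"dz":0,"wx":0,"wy":0,"wz":0,"fingers":-1}]'

```text
clock: 5.6
tcp_pos: [558.5, 166.2, 75.5]
tcp_rot: [-2.24, -2.203, 0.0]
force: [0.4, 0.3, -0.5]
opening: 15.6
gripper_force: 29.8
```

>>> servo_tool --series '[{"dx":0,"dy":0,"dz":-0.1,"wx":0,"wy":0,"wz":0,"fingers":-1},{"dx":0,"dy":0,"dz":-0.2,"wx":0,"wy":0,"wz":0,"fingers":-1},{"dx":0,"dy":0,"dz":-0.4,"wx":0,"wy":0,"wz":0,"fingers":-1},{"dx":0,"dy":0,"dz":-0.6,"wx":0,"wy":0,"wz":0,"fingers":-1},{"dx":0,"dy":0,"dz":-0.7,"wx":0,"wy":0,"wz":0,"fingers":-1},{"dx":0,"dy":0,"dz":-0.8,"wx":0,"wy":0,"wz":0,"fingers":-1},{"dx":0,"dy":0,"dz":-0.8,"wx":0,"wy":0,"wz":0,"fingers":-1},{"dx":0,"dy":0,"dz":-0.8,"wx":0,"wy":0,"wz":0,"fingers":-1},{"dx":0,"dy":0,"dz":-0.7,"wx":0,"wy":0,"wz":0,"fingers":-1},{"dx":0,"dy":0,"dz":-0.6,"wx":0,"wy":0,"wz":0,"fingers":-1},{"dx":0,"dy":0,"dz":-0.4,"wx":0,"wy":0,"wz":0,"fingers":-1},{"dx":0,"dy":0,"dz":-0.2,"wx":0,"wy":0,"wz":0,"fingers":-1}]'

```text
clock: 6.8
tcp_pos: [559.0, 166.3, 266.6]
tcp_rot: [2.239, 2.202, 0.003]
force: [0.5, 0.0, -3.5]
opening: 15.6
gripper_force: 29.8
```

```bash
python3 - <<'E'
from h import *
s=state(); print(s['clock'],s['tcp_pos'],s['force'],s['moment'])
# tray axes at grasp: yaw ~179.2 -> tray x = -tool y ; tray z = -tool z ; tray y = -tool x
M=Ro.from_matrix(np.array([[0,-1,0],[-1,0,0],[0,0,-1.]]))   # tool->: tray vec = in tool coords M@v
g=np.array([0,0,-19.])  # handle bar in tool frame
lip=g+M.apply(np.array([94.2,64.2,45-94]))
D=np.array([523,-261.4])
for yaw,t in((180-45,0),(180-45,38)):
    u=np.radians(yaw+45); ax=np.array([-np.sin(u),np.cos(u),0])
    Rt=Ro.from_rotvec(ax*np.radians(t))*Ro.from_euler('z',yaw,degrees=True)
    R=Rt*M.inv()
    p=np.r_[D,140]-R.apply(lip); print(yaw,t,'tcp',p)
    if t==0:
        p[2]=s['tcp_pos'][2]; p[0]=600; 
    for n in(20,24,30): plan(p,R,n)
    if t: 
        s2=dict(tcp_pos=P0,tcp_rot=R0.as_rotvec()); 
        for n in(15,20): plan(p,R,n,s2)
    P0,R0=p,R
E
```

```text
6.8 [558.95172829 166.26608162 266.60588771] [ 0.54676029  0.02163932 -3.52113211] [-0.08149623 -0.06350817  0.04382959]
135 0 tcp [ 635.00571414 -282.61320344  170.        ]
20 d [-0.685  0.351  0.   ] w [ 0.001 -0.001  0.275]
24 d [-0.57   0.294  0.   ] w [ 0.001 -0.     0.229]
30 d [-0.455  0.237  0.   ] w [ 0.001 -0.     0.183]
135 38 tcp [ 592.79186295 -282.61320344  232.59792582]
20 d [-0.699  0.321  0.007] w [-0.223  0.094  0.265]
24 d [-0.582  0.269  0.006] w [-0.186  0.079  0.221]
30 d [-0.465  0.217  0.005] w [-0.149  0.063  0.177]
15 d [-0.028 -0.028  0.068] w [-0.224  0.224 -0.   ]
20 d [-0.021 -0.021  0.051] w [-0.168  0.168 -0.   ]
```

>>> servo_tool --series '[{"dx":-0.15,"dy":0.08,"dz":0,"wx":0,"wy":0,"wz":0.06,"fingers":-1},{"dx":-0.37,"dy":0.19,"dz":0,"wx":0,"wy":0,"wz":0.15,"fingers":-1},{"dx":-0.59,"dy":0.31,"dz":0,"wx":0,"wy":0,"wz":0.24,"fingers":-1},{"dx":-0.59,"dy":0.31,"dz":0,"wx":0,"wy":0,"wz":0.24,"fingers":-1},{"dx":-0.59,"dy":0.31,"dz":0,"wx":0,"wy":0,"wz":0.24,"fingers":-1},{"dx":-0.59,"dy":0.31,"dz":0,"wx":0,"wy":0,"wz":0.24,"fingers":-1},{"dx":-0.59,"dy":0.31,"dz":0,"wx":0,"wy":0,"wz":0.24,"fingers":-1},{"dx":-0.59,"dy":0.31,"dz":0,"wx":0,"wy":0,"wz":0.24,"fingers":-1},{"dx":-0.59,"dy":0.31,"dz":0,"wx":0,"wy":0,"wz":0.24,"fingers":-1},{"dx":-0.59,"dy":0.31,"dz":0,"wx":0,"wy":0,"wz":0.24,"fingers":-1},{"dx":-0.59,"dy":0.31,"dz":0,"wx":0,"wy":0,"wz":0.24,"fingers":-1},{"dx":-0.59,"dy":0.31,"dz":0,"wx":0,"wy":0,"wz":0.24,"fingers":-1}]'

```text
clock: 8.0
tcp_pos: [622.3, -42.5, 262.5]
tcp_rot: [-2.604, -1.755, 0.004]
force: [0.1, -0.3, -3.0]
opening: 16.3
gripper_force: 29.8
```

>>> servo_tool --series '[{"dx":-0.59,"dy":0.31,"dz":0,"wx":0,"wy":0,"wz":0.24,"fingers":-1},{"dx":-0.59,"dy":0.31,"dz":0,"wx":0,"wy":0,"wz":0.24,"fingers":-1},{"dx":-0.59,"dy":0.31,"dz":0,"wx":0,"wy":0,"wz":0.24,"fingers":-1},{"dx":-0.59,"dy":0.31,"dz":0,"wx":0,"wy":0,"wz":0.24,"fingers":-1},{"dx":-0.59,"dy":0.31,"dz":0,"wx":0,"wy":0,"wz":0.24,"fingers":-1},{"dx":-0.59,"dy":0.31,"dz":0,"wx":0,"wy":0,"wz":0.24,"fingers":-1},{"dx":-0.59,"dy":0.31,"dz":0,"wx":0,"wy":0,"wz":0.24,"fingers":-1},{"dx":-0.59,"dy":0.31,"dz":0,"wx":0,"wy":0,"wz":0.24,"fingers":-1},{"dx":-0.59,"dy":0.31,"dz":0,"wx":0,"wy":0,"wz":0.24,"fingers":-1},{"dx":-0.59,"dy":0.31,"dz":0,"wx":0,"wy":0,"wz":0.24,"fingers":-1},{"dx":-0.59,"dy":0.31,"dz":0,"wx":0,"wy":0,"wz":0.24,"fingers":-1},{"dx":-0.59,"dy":0.31,"dz":0,"wx":0,"wy":0,"wz":0.24,"fingers":-1}]'

```text
clock: 9.2
tcp_pos: [602.7, -279.7, 264.5]
tcp_rot: [2.903, 1.201, -0.0]
force: [-0.2, -0.1, -3.8]
opening: 15.5
gripper_force: 29.8
```

>>> servo_tool --series '[{"dx":-0.37,"dy":0.19,"dz":0,"wx":0,"wy":0,"wz":0.15,"fingers":-1},{"dx":-0.15,"dy":0.08,"dz":0,"wx":0,"wy":0,"wz":0.06,"fingers":-1},{"dx":0,"dy":0,"dz":0,"wx":0,"wy":0,"wz":0,"fingers":-1},{"dx":0,"dy":0,"dz":0,"wx":0,"wy":0,"wz":0,"fingers":-1},{"dx":0,"dy":0,"dz":0,"wx":0,"wy":0,"wz":0,"fingers":-1}]'

```text
clock: 9.7
tcp_pos: [598.1, -293.8, 264.8]
tcp_rot: [-2.918, -1.165, -0.001]
force: [-0.4, 0.3, -2.1]
opening: 15.8
gripper_force: 29.8
```

```bash
cat >> h.py <<'E'
M=Ro.from_matrix(np.array([[0,-1,0],[-1,0,0],[0,0,-1.]]))
LIP=np.array([0,0,-19.])+M.apply(np.array([94.2,64.2,-49.])); D=np.array([523,-261.4])
def goal(t,zl,yaw=135):
    u=np.radians(yaw+45); ax=np.array([-np.sin(u),np.cos(u),0])
    R=Ro.from_rotvec(ax*np.radians(t))*Ro.from_euler('z',yaw,degrees=True)*M.inv()
    return np.r_[D,zl]-R.apply(LIP),R
E
python3 - <<'E'
from h import *
s=state(); print(s['clock'],s['tcp_pos'],s['q'])
snap('side','s1')
for t in(20,38):
    p,R=goal(t,150); print(t,p); plan(p,R,20)
E
```

```text
9.7 [ 598.11579775 -293.8110299   264.76488168] [-5.41835340e-01  3.54285052e-01  9.35840536e-01  3.77774901e-04
  1.85129243e+00  2.69528124e-01]
20 [ 617.99033876 -282.61320344  216.49898903]
20 d [0.027 0.    0.085] w [-0.087  0.089 -0.009]
38 [ 592.79186295 -282.61320344  242.59792582]
20 d [-0.001 -0.028  0.033] w [-0.166  0.17  -0.009]
```

View pics/s1.png

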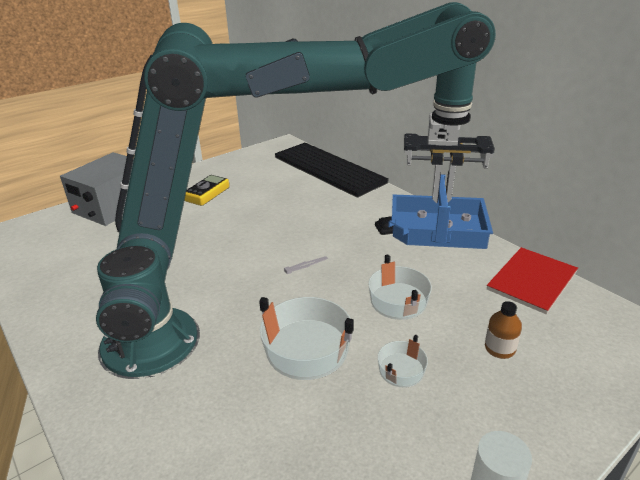

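The tray is held level with the nuts in it, beside and above the dish at (400,293). Now I'll tip it.

>>> servo_tool --series '[{"dx":0,"dy":-0.03,"dz":0.03,"wx":-0.17,"wy":0.17,"wz":-0.01,"fingers":-1},{"dx":0,"dy":-0.03,"dz":0.03,"wx":-0.17,"wy":0.17,"wz":-0.01,"fingers":-1},{"dx":0,"dy":-0.03,"dz":0.03,"wx":-0.17,"wy":0.17,"wz":-0.01,"fingers":-1},{"dx":0,"dy":-0.03,"dz":0.03,"wx":-0.17,"wy":0.17,"wz":-0.01,"fingers":-1},{"dx":0,"dy":-0.03,"dz":0.03,"wx":-0.17,"wy":0.17,"wz":-0.01,"fingers":-1},{"dx":0,"dy":-0.03,"dz":0.03,"wx":-0.17,"wy":0.17,"wz":-0.01,"fingers":-1},{"dx":0,"dy":-0.03,"dz":0.03,"wx":-0.17,"wy":0.17,"wz":-0.01,"fingers":-1},{"dx":0,"dy":-0.03,"dz":0.03,"wx":-0.17,"wy":0.17,"wz":-0.01,"fingers":-1},{"dx":0,"dy":-0.03,"dz":0.03,"wx":-0.17,"wy":0.17,"wz":-0.01,"fingers":-1},{"dx":0,"dy":-0.03,"dz":0.03,"wx":-0.17,"wy":0.17,"wz":-0.01,"fingers":-1}]'

```text
clock: 10.75
tcp_pos: [592.8, -287.4, 254.8]
tcp_rot: [2.754, 1.122, 0.463]
force: [-0.1, -0.4, -3.6]
opening: 15.7
gripper_force: 29.8
```

>>> servo_tool --series '[{"dx":0,"dy":-0.03,"dz":0.03,"wx":-0.17,"wy":0.17,"wz":-0.01,"fingers":-1},{"dx":0,"dy":-0.03,"dz":0.03,"wx":-0.17,"wy":0.17,"wz":-0.01,"fingers":-1},{"dx":0,"dy":-0.03,"dz":0.03,"wx":-0.17,"wy":0.17,"wz":-0.01,"fingers":-1},{"dx":0,"dy":-0.03,"dz":0.03,"wx":-0.17,"wy":0.17,"wz":-0.01,"fingers":-1},{"dx":0,"dy":-0.03,"dz":0.03,"wx":-0.17,"wy":0.17,"wz":-0.01,"fingers":-1},{"dx":0,"dy":-0.03,"dz":0.03,"wx":-0.17,"wy":0.17,"wz":-0.01,"fingers":-1},{"dx":0,"dy":-0.03,"dz":0.03,"wx":-0.17,"wy":0.17,"wz":-0.01,"fingers":-1},{"dx":0,"dy":-0.03,"dz":0.03,"wx":-0.17,"wy":0.17,"wz":-0.01,"fingers":-1},{"dx":0,"dy":-0.03,"dz":0.03,"wx":-0.17,"wy":0.17,"wz":-0.01,"fingers":-1},{"dx":0,"dy":-0.03,"dz":0.03,"wx":-0.17,"wy":0.17,"wz":-0.01,"fingers":-1},{"dx":0,"dy":0,"dz":0,"wx":0,"wy":0,"wz":0,"fingers":-1},{"dx":0,"dy":0,"dz":0,"wx":0,"wy":0,"wz":0,"fingers":-1}]'

```text
clock: 11.95
tcp_pos: [591.3, -281.4, 243.6]
tcp_rot: [2.534, 1.053, 0.877]
force: [0.7, -0.6, -3.2]
opening: 15.9
gripper_force: 29.8
```

```bash
cat > chk.py <<'E'
from h import *
import sys
f=sys.argv[1]
s=state(); a=snap('side','s'+f); b=snap('wrist','w'+f); np.savez(f'pics/w{f}s.npz',p=s['tcp_pos'],r=s['tcp_rot'])
R=Ro.from_rotvec(s['tcp_rot']); l=np.array(s['tcp_pos'])+R.apply(LIP)
print(s['clock'],s['tcp_pos'],'lip',l,'off',np.hypot(*(l[:2]-D)),'tilt',np.degrees(np.arccos(-R.as_matrix()[2,2])),s['q'])
print('side lip',proj('s'+f,l))
A=a['frame'][120:360,280:600]; B=b['frame']
o=np.hstack([cv2.resize(A,(400,300)),cv2.resize(B,(400,300))]); cv2.imwrite(f'pics/c{f}.png',o[:,:,::-1])
E
python3 chk.py 2
```

```text
11.95 [ 591.29946571 -281.43212191  243.60895613] lip [ 522.12535454 -261.02463338  150.36863891] off 0.9517902993079774 tilt 38.376181074437994 [-0.76273663 -0.09053785  1.62260241  0.48631504  1.13369511 -0.08079812]
side lip [401.74801755 249.86798148]
```

View pics/c2.png

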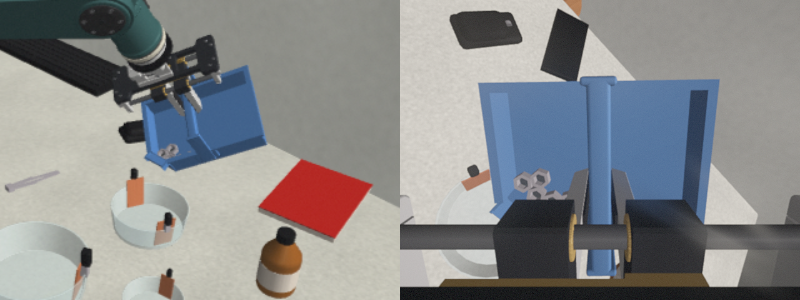

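The predicted lip position matches the picture at (152,162) in the crop, so the tray has not slipped. The nuts are gathering in the lip corner. I'll enlarge to count them.

```bash
python3 - <<'E'
from h import *
t=snap('top','t2')['frame'][:,:,::-1]
s=cv2.imread('pics/s2.png')[190:265,380:480]; w=cv2.imread('pics/w2.png')[230:355,120:287]
u=proj('t2',[522,-261,150]).astype(int); print(u); t=t[u[1]-75:u[1]+25,u[0]-60:u[0]+74]
cv2.imwrite('pics/z2.png',np.hstack([cv2.resize(x,(265,200*265//265),interpolation=2) if 0 else cv2.resize(x,(266,200),interpolation=2) for x in(s,w,t)]).repeat(1,0))
E
```

```text
[428 235]
```

View pics/z2.png

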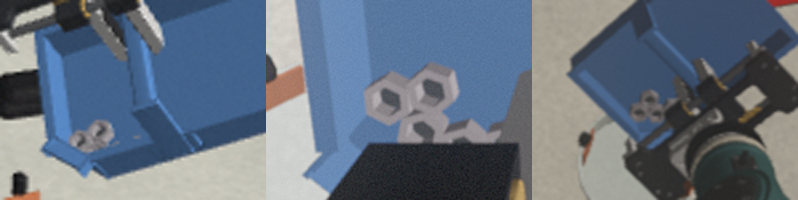

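```bash
python3 - <<'E'
from h import *
s=np.load('pics/w2s.npz'); c=np.load('pics/w2.npz'); R=Ro.from_rotvec(s['r']); H=c['hand_eye']
Rt=(R*M).as_matrix(); org=s['p']+R.apply([0,0,-19])-Rt@[0,0,94]
o=Rt.T@(s['p']+R.apply(H[:3,3])-org)
def pix(x):
    q=np.linalg.inv(H)@np.r_[R.inv().apply(org+Rt@x-s['p']),1]; k=c['intrinsics']@q[:3]; return k[:2]/k[2]
for uv in((196.6,291),(223,284),(220,310),(245,316)):
    d=Rt.T@R.as_matrix()@H[:3,:3]@np.linalg.inv(c['intrinsics'])@[*uv,1.]; x=o+d*(14-o[2])/d[2]; print(uv,x.round(),np.linalg.norm(x-[82.2,52.2,14]).round(), 'side',proj('s2',org+Rt@x))
print('corner',pix(np.array([82.2,52.2,4])),pix(np.array([96,-66,4.])))
for t in(44,48): p,RR=goal(t,150); plan(p,RR,6)
E
```

```text
(196.6, 291) [85. 29. 14.] 24.0 side [409.21978849 241.28288051]
(223, 284) [66. 24. 14.] 33.0 side [416.42712275 237.19559257]
(220, 310) [70. 43. 14.] 16.0 side [416.00008896 244.79662369]
(245, 316) [52. 48. 14.] 30.0 side [423.29140678 244.48732921]
corner [207.08840648 315.33200625] [172.29028466 150.33821332]
6 d [-0.018 -0.012 -0.054] w [-0.075  0.088  0.007]
6 d [-0.027 -0.021 -0.098] w [-0.134  0.147  0.007]
```

Four nuts are within 33 mm of the corner. The fifth is hidden behind the gripper, likely along the +y wall. I'll steepen to 48° so it slides up as well, then look again.

>>> servo_tool --series '[{"dx":-0.03,"dy":-0.02,"dz":-0.1,"wx":-0.14,"wy":0.14,"wz":0,"fingers":-1},{"dx":-0.03,"dy":-0.02,"dz":-0.1,"wx":-0.14,"wy":0.14,"wz":0,"fingers":-1},{"dx":-0.03,"dy":-0.02,"dz":-0.1,"wx":-0.14,"wy":0.14,"wz":0,"fingers":-1},{"dx":-0.03,"dy":-0.02,"dz":-0.1,"wx":-0.14,"wy":0.14,"wz":0,"fingers":-1},{"dx":-0.03,"dy":-0.02,"dz":-0.1,"wx":-0.14,"wy":0.14,"wz":0,"fingers":-1},{"dx":-0.03,"dy":-0.02,"dz":-0.1,"wx":-0.14,"wy":0.14,"wz":0,"fingers":-1},{"dx":0,"dy":0,"dz":0,"wx":0,"wy":0,"wz":0,"fingers":-1},{"dx":0,"dy":0,"dz":0,"wx":0,"wy":0,"wz":0,"fingers":-1},{"dx":0,"dy":0,"dz":0,"wx":0,"wy":0,"wz":0,"fingers":-1},{"dx":0,"dy":0,"dz":0,"wx":0,"wy":0,"wz":0,"fingers":-1}]'

```text
clock: 13.1
tcp_pos: [575.2, -283.2, 253.3]
tcp_rot: [2.41, 1.003, 1.068]
force: [0.2, 0.0, -3.7]
opening: 15.8
gripper_force: 29.9
```

```bash
python3 chk.py 3; python3 - <<'E'
from h import *
s=cv2.imread('pics/s3.png')[180:270,380:500]; w=cv2.imread('pics/w3.png')[200:360,120:333]
cv2.imwrite('pics/z3.png',np.hstack([cv2.resize(x,(400,300),interpolation=2) for x in(s,w)]))
st=np.load('pics/w3s.npz'); R=Ro.from_rotvec(st['r']);Rt=(R*M).as_matrix(); org=st['p']+R.apply([0,0,-19])-Rt@[0,0,94]
q=lambda x:((proj('s3',org+Rt@np.array(x,float))-[380,180])*400/120).round()
for x in((82,52,4),(52,57,14),(33,57,14),(14,57,14),(0,57,14),(-20,57,14),(50,70,45),(0,70,45)):print(x,q(x))
E
```

```text
13.1 [ 575.20780688 -283.15927044  253.26968408] lip [ 522.51860436 -262.89815923  149.78724445] off 1.5736018639202434 tilt 47.971955600337374 [-0.86281088 -0.18081346  1.76275192  0.70031211  1.05195643 -0.27781867]
side lip [402.450833   250.37172044]
(82, 52, 4) [116. 230.]
(52, 57, 14) [149. 219.]
(33, 57, 14) [174. 210.]
(14, 57, 14) [200. 201.]
(0, 57, 14) [219. 194.]
(-20, 57, 14) [246. 185.]
(50, 70, 45) [134. 222.]
(0, 70, 45) [202. 198.]
```

View pics/z3.png

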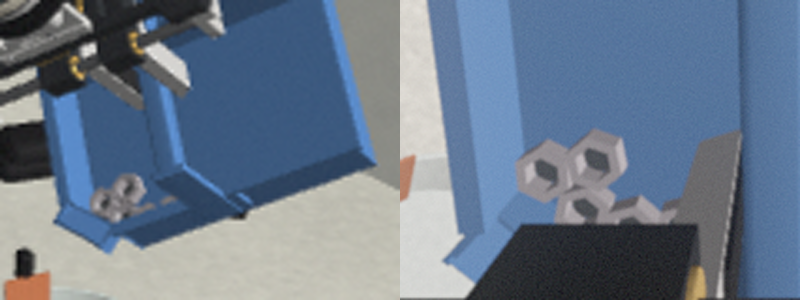

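All five nuts are in the corner. The fifth peeks out at (678,212) in the crop, next to the fourth and about 50 mm from the corner. The lip is 1.6 mm from the dish centre at a height of 150 mm, and the tilt is 48°. I'll let it settle and hand in.

>>> servo_tool --series '[{"dx":0,"dy":0,"dz":0,"wx":0,"wy":0,"wz":0,"fingers":-1},{"dx":0,"dy":0,"dz":0,"wx":0,"wy":0,"wz":0,"fingers":-1},{"dx":0,"dy":0,"dz":0,"wx":0,"wy":0,"wz":0,"fingers":-1},{"dx":0,"dy":0,"dz":0,"wx":0,"wy":0,"wz":0,"fingers":-1},{"dx":0,"dy":0,"dz":0,"wx":0,"wy":0,"wz":0,"fingers":-1},{"dx":0,"dy":0,"dz":0,"wx":0,"wy":0,"wz":0,"fingers":-1},{"dx":0,"dy":0,"dz":0,"wx":0,"wy":0,"wz":0,"fingers":-1},{"dx":0,"dy":0,"dz":0,"wx":0,"wy":0,"wz":0,"fingers":-1}]'

```text
clock: 14.0
tcp_pos: [574.8, -283.2, 252.9]
tcp_rot: [2.411, 1.002, 1.068]
force: [0.3, 0.2, -3.6]
opening: 15.6
gripper_force: 29.9
```

```bash
python3 -c "
from h import *
a=cv2.imread('pics/w3.png').astype(int); b=snap('wrist','w4')['frame'][:,:,::-1].astype(int)
print(abs(a-b)[260:330,150:290].mean(), abs(a-b)[:100].mean()); print(workorder.close_job())"
```

```text
2.5243197278911564 2.0029895833333335
the job is handed in; nothing more can be done
None
```

I handed the job in with the tray held still at a 48° tilt, its lip about 2 mm from the dish centre and 150 mm above the bench, and all five nuts in the lip corner; the fifth nut was only partly visible, and no verdict came back.

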